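Put the rinsed beaker upside down on the free drying peg

ROBOT

A 6-joint arm with a two-finger parallel gripper is mounted at the origin on a cart in front of the work surface, level with it; the furniture and walls round the work are solid. World frame = base frame: x ahead of the robot, y to its left, z up, the work surface at z = 0. Lengths are in m, angles in rad, forces in N, time in s.
With the tool pointing down it reaches from about 0.35 to 0.975 m from the base axis. Payload 4.9 kg.
Tool frame: the origin (TCP) lies on the front face of the gripper's body, between the roots of the fingers; the fingertips stand ctrl.finger_overhang ahead of it and the grasp point (between the pads) lies 54 mm ahead of it (ctrl.finger_overhang is the distance from the TCP to the fingertips, in m); z points along the fingers, y is the line along which they close (so a half turn about z gives the same grasp; the last joint's range is limited). The gripper opens to 85 mm and grips with 20 to 120 N. Pads are 22 mm wide; open, the fingers measure 114 mm over their backs; the gripper's body (76 mm by 85 mm) begins 54 mm behind the grasp point. The pads swing forward as they close: fully open they stand 13 mm farther back than shut.
Start: joints at [1.047, 0.053, 1.613, -0, 1.476, -0.119], TCP at [0.246, 0.574, 0.304] pointing down, gripper open.
Joint ranges: [-3.01, 3.01], [-1.01, 2.22], [0.06, 2.58], [-1.02, 4.17], [0.09, 2.62], [-3.14, 3.14]. Speed limits (rad/s): [2.57, 2.57, 3.14, 3.14, 3.14, 3.14].

INTERFACE

Orientations are given as a rotation vector (axis times angle).
In Python, from station import ctrl, vision gives the robot as it stands. The module is installed in compiled form; this text tells all that it offers.
- The arm moves only by the tool drive_tool, never from a script. Its argument "rows" is a list of rows, each a list of 2 entries, a list of its own where there are three numbers: the shift along the tool's x, y, z in m, then the turn about the tool's z in rad. A call has 1 to 10 rows; each row shifts and turns the commanded pose from where the row before left it, along the tool's axes as they then stand; what a row does not reach is not made up. A row lasts 1/10 s, in which the tool goes at most 50 mm and 8.59 degrees, less where a joint would pass 70% of its speed; a pose out of reach is approached as far as the arm can. A call with a gripper value outside its range is refused whole. "jaw" is the closure, from 0 (fully open) to 1 (shut), set as the call begins (left out, the last holds). The fingers move at their own pace and stop on an object; "grip_force" is the grip in N (left out, the last holds). Time passes only in rows, so rows that do not move let the fingers close. It gives the time, the measured TCP pose, the force, the opening and the grip force at its end, in the units of the state.
- ctrl.get_obs(): the state, without advancing time (a new reading comes with each control period).
- vision.get_image(name): name is "side" or "top" or "wrist"; returns a dict with "image" (420x560x3 uint8, blue, green, red), "vertical_fov" (degrees; the focal length in pixels is half the picture's height over the tangent of half this angle, whatever the lens; pixels are square), "cx", "cy" (the principal point, pixels), "dist_coeffs" ([k1, k2, p1, p2, k3] as OpenCV has them; the pictures are not rectified), "R" (3x3) and "t" (3): a world point X has camera coordinates R X + t. Camera axes: x right, y down, z forward; pixel columns grow to the right and rows downward; lengths in m; the calibration is good to about 2 mm. A picture is of the moment at which its call begins. There is no depth.
- ctrl.finish_job(): hands the job in; it is judged then, once.
The state is a dict: "t": time; "q": joint angles; "dq": joint speeds; "effort": joint torques, N m; "tool_pos": TCP position; "tool_rot": TCP orientation; "contact_force": force on the tool from outside, world axes, zero at the start; "wrist_torque": the same for the moment, N m; "opening": finger opening in m; "grip_force": force on a finger pad.
Only numpy, scipy, OpenCV 4.12 (cv2) and the standard library are available. Lean on these libraries where they do the work, as an engineer would, in place of code of your own. Each camera call takes 0.05 s, during which the arm holds its last target. There are 200 camera calls.

TASK

The steel beaker lying in the sloping cradle has just been rinsed. Turn it mouth down and put it over the free drying peg, lowering it (do not let it drop) until its rim sits fully down on the peg's foot, then let go. Leave the other beaker, already draining on its own peg, where it is.

Things in the scene. Friction and masses are not known exactly. Their poses are not given: they have to be found in the camera images.
- beaker: Round straight steel beaker, no handle: 52 mm outside diameter, 110 mm tall, 3 mm wall, 5 mm base, 0.12 kg, loose. Origin: centre of the outside of its closed end; z axis runs along its axis to the open mouth (centre at z = 110 mm); x, y arbitrary. Starts lying in the cradle, z level but sloping 20 degrees down to the mouth. Best gripped across the diameter, 30 to 40 mm from the closed end.
- drying_peg: The free drying peg, fixed: bare white upright round peg, 20 mm diameter, rounded tip at z = 104 mm, on a round grey foot 92 mm across. Origin: on the bench on the peg's axis; z up. Crossed ribs on the foot, top at z = 17 mm, carry the rim: a seated beaker's closed end is at z = 127 mm, with 13 mm of play round the peg. A twin peg 20 cm or more away is covered by the other beaker.
- other_beaker: Bystander: a second beaker of the same kind, loose, already upside down on the other drying peg. Origin: centre of the outside of its closed end, now on top, 127 mm above the bench; its z axis points down to its mouth.
- cradle: Grey cradle under the beaker, fixed: base 130 x 80 x 6 mm, two V saddles 10 mm long, 58 mm wide, centred 8 and 86 mm from the beaker's closed end and ending 10 mm below its axis; a low lip before the mouth, so lift the beaker straight up. Origin: centre of the base on the bench; x level, towards the beaker's mouth; z up. The beaker's closed end is at x = -50, z = 80 mm.

How it is judged:
At the end, for the whole second after the job is handed in: The beaker stands mouth down over the free drying peg (its axis within 10 degrees of vertical, its closed end within 25 mm of the peg's axis seen from above), its rim fully down on the foot (within 8 mm), released and at rest (angle between beaker's own z axis and vertical above 2.967 rad and horizontal distance between beaker and drying_peg below 0.025 m and z of beaker in the frame of drying_peg between 0.115 and 0.135 m and linear speed of beaker below 0.02 m/s); the robot touches nothing.
It fails at once if The beaker is dropped down the peg (it moves faster than 0.7 m/s over or on the peg) (horizontal distance between beaker and drying_peg below 0.04 m and z of beaker in the frame of drying_peg below 0.26 m and linear speed of beaker above 0.7 m/s).
It fails at once if The other beaker is moved by more than 20 mm (distance of other_beaker from where it was at the start of the episode above 0.02 m).
It also fails if it takes over 48 s, if anything falls off the work surface, if the arm or the gripper's body presses on something with over 40 N, if the wrist force passes 120 N, or if a joint passes its speed limit or range.

## Working session

There is one attempt and no reset: what is moved stays moved. The work goes in short steps, Python scripts to look and compute and a tool call to move; the robot and the scene stay as the last step left them, time stands still between calls to the robot, and variables do not carry over. Pictures are saved under pics/ and viewed, at most 10 in all, crops included, and the job is handed in when it is done.

Besides the shell and the picture viewer there is one more tool, called after "Request:" as name(argument=value, ...) on one line, values as JSON. drive_tool: Moves the arm, as the interface text tells. Its arguments: {"type":"object","properties":{"rows":{"type":"array","items":{"type":"array"}},"jaw":{"type":"number"},"grip_force":{"type":"number"}},"required":["rows"]}

```bash
mkdir -p pics; python3 - <<'E'
from station import ctrl, vision
import cv2,numpy as np,pickle
d={}
for n in("side","top"):
    d[n]=vision.get_image(n);cv2.imwrite(f"pics/{n}1.png",d[n]["image"])
    print(n,d[n]["vertical_fov"],d[n]["cx"],d[n]["cy"],d[n]["dist_coeffs"],-np.array(d[n]["R"]).T@d[n]["t"])
pickle.dump(d,open("v1.pkl","wb"))
o=ctrl.get_obs();print(o,ctrl.finger_overhang)
E
```

```text
side 47.33213362397959 279.31955631373046 210.26271139329953 [-0.06165285  0.          0.          0.          0.        ] [ 0.49832087 -1.04385673  0.62663634]
top 47.051336718123444 267.01277375641155 206.02007367418224 [-0.08997931  0.          0.          0.          0.        ] [ 0.31587138 -0.11538429  1.100743  ]
{'t': 0.1, 'q': array([ 1.04699461e+00,  5.33105203e-02,  1.61414942e+00,  2.81306450e-05,
        1.47603141e+00, -1.18998419e-01]), 'dq': array([ 0.00060037, -0.00051341, -0.0020451 , -0.0004525 ,  0.00079251,
        0.00089035]), 'effort': array([ 1.11659043e-03, -3.94899702e+01, -3.71365857e+01, -1.08859313e-04,
        3.79124001e-03,  3.44860268e-05]), 'tool_pos': array([0.24592467, 0.57411389, 0.30277799]), 'tool_rot': array([-6.31408883e-01, -3.07684647e+00,  2.81528658e-03]), 'contact_force': array([-0.34964906, -0.03373308,  0.22429622]), 'wrist_torque': array([-0.01403451, -0.02284457, -0.04621378]), 'grip_force': 0.0, 'opening': 0.08535912082349086} 0.0726
```

View pics/side1.png

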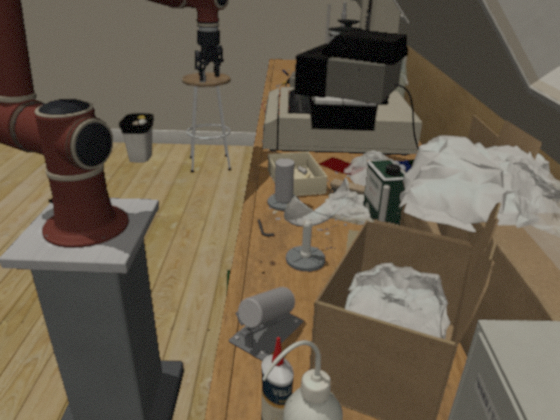

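View pics/top1.png

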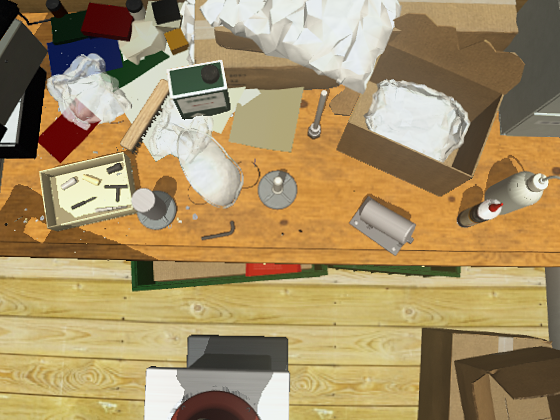

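The side view shows the beaker in its cradle at about (267,307), the free peg at (306,250) and the other beaker at (284,185). In the top view the same things are at (388,222), (278,189) and (152,207). I'll enlarge the two regions that matter.

```bash
cat > h.py <<'E'
import cv2,numpy as np,pickle
def cam(v):
    f=210/np.tan(np.radians(v["vertical_fov"])/2)
    return np.array([[f,0,v["cx"]],[0,f,v["cy"]],[0,0,1]]),np.array(v["dist_coeffs"]),np.array(v["R"]),np.array(v["t"])
def ray(v,p):
    K,D,R,t=cam(v);u=cv2.undistortPoints(np.array([[p]],float),K,D)[0,0]
    d=R.T@np.array([u[0],u[1],1]);return -R.T@t,d/np.linalg.norm(d)
def onz(v,p,z):
    c,d=ray(v,p);return c+d*(z-c[2])/d[2]
def tri(v1,p1,v2,p2):
    a,d=ray(v1,p1);b,e=ray(v2,p2)
    s=np.linalg.lstsq(np.c_[d,-e],b-a,rcond=None)[0]
    P,Q=a+s[0]*d,b+s[1]*e;return (P+Q)/2,np.linalg.norm(P-Q)
def proj(v,X):
    K,D,R,t=cam(v);return cv2.projectPoints(np.array(X,float).reshape(-1,1,3),cv2.Rodrigues(R)[0],t,K,D)[0].reshape(-1,2)
E
python3 - <<'E'
from h import *
d=pickle.load(open("v1.pkl","rb"))
a=cv2.resize(d["top"]["image"][160:260,240:440],None,fx=4,fy=4,interpolation=cv2.INTER_CUBIC)
b=cv2.resize(d["side"]["image"][220:360,220:350],None,fx=4,fy=4,interpolation=cv2.INTER_CUBIC)
cv2.imwrite("pics/a.png",a);cv2.imwrite("pics/b.png",b)
E
```

```text
(no output)
```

View pics/a.png

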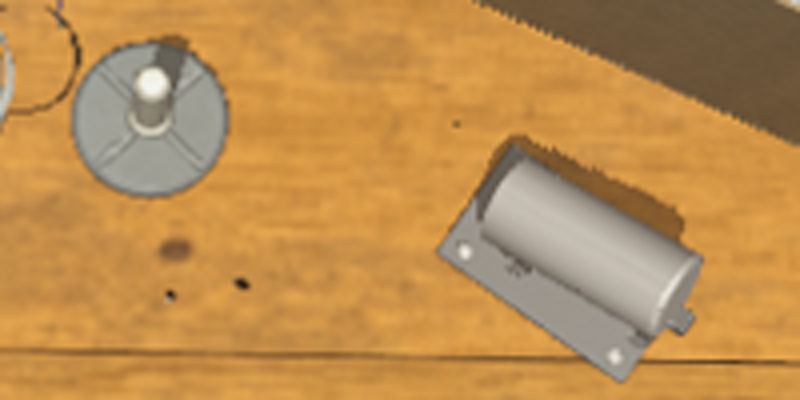

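View pics/b.png

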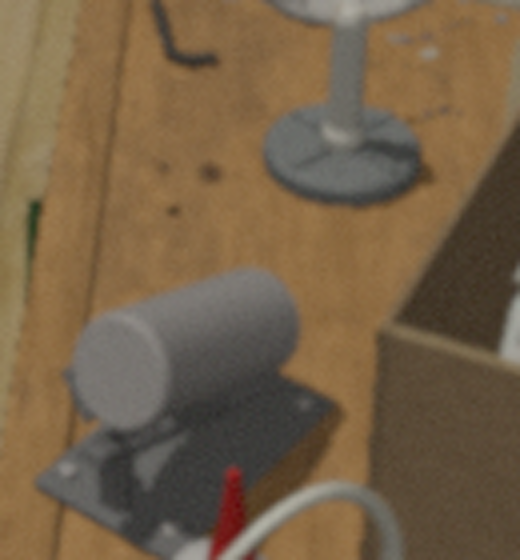

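The enlarged top view shows the closed end of the beaker at crop (683,296), the mouth at upper left, the cradle screws at (465,251) and (615,357), and the foot centre at (151,119). In the enlarged side view the closed end's centre is at (122,372) and the peg's foot is at (342,150).

```bash
python3 - <<'E'
from h import *
d=pickle.load(open("v1.pkl","rb"));T,S=d["top"],d["side"]
t=lambda x,y:(240+(x+.5)/4-.5,160+(y+.5)/4-.5); s=lambda x,y:(220+(x+.5)/4-.5,220+(y+.5)/4-.5)
print("closed end",tri(T,t(683,296),S,s(122,372)))
print("foot c top z.012",onz(T,t(151,119),.012),"side",onz(S,s(342,150),.012))
print("peg tip",tri(T,t(152,78),S,s(348,14)),onz(T,t(152,82),.1))
a,b=onz(T,t(615,357),.006),onz(T,t(465,251),.006);print("screws",a,b,np.linalg.norm(b-a),np.degrees(np.arctan2(*(b-a)[1::-1])))
c,e=onz(T,t(622,380),.006),onz(T,t(440,250),.006);print("corners",c,e,np.linalg.norm(e-c),np.degrees(np.arctan2(*(e-c)[1::-1])))
u=(e-c)/np.linalg.norm(e-c);n=np.array([-u[1],u[0],0])
for sg in(1,-1):print("cradle centre",(c+e)/2+sg*.04*n)
# beaker top line (z = axis + 26/cos20)
p=onz(T,t(700,258),.08);print("end edges",p,onz(T,t(660,335),.08))
for q in[(480,0),(800,145)]:print("box",onz(T,t(*q),0))
K=d["side"]
print("side box corner",onz(S,s(385,328),.15))
print("other",onz(T,(148,202),.127))
E
```

```text
closed end (array([ 0.45155087, -0.4108468 ,  0.08197153]), np.float64(0.0016610489999397918))
foot c top z.012 [ 0.55774649 -0.12562119  0.012     ] side [ 0.55860813 -0.13266813  0.012     ]
peg tip (array([ 0.55936042, -0.12512131,  0.09784762]), np.float64(0.0034174269089867985)) [ 0.55839633 -0.1250128   0.1       ]
screws [ 0.42509474 -0.39261621  0.006     ] [ 0.48479536 -0.30728641  0.006     ] 0.10414096052597901 55.021608007768386
corners [ 0.41202206 -0.39632996  0.006     ] [ 0.48512694 -0.29287451  0.006     ] 0.12667814903065852 54.753764973490355
cradle centre [ 0.41590732 -0.32151857  0.006     ]
cradle centre [ 0.48124168 -0.36768589  0.006     ]
end edges [ 0.47171375 -0.42145536  0.08      ] [ 0.42982501 -0.39842975  0.08      ]
box [ 0.63620877 -0.3195416   0.        ]
box [ 0.55203547 -0.50761396  0.        ]
side box corner [ 0.55800773 -0.45933599  0.15      ]
other [0.50083603 0.14295198 0.127     ]
```

```bash
cat > go.py <<'E'
import sys,numpy as np
from station import ctrl
from scipy.spatial.transform import Rotation as Ro
# args x y z [yaw of tool y in deg]
def plan(x,y,z,yaw=None):
    o=ctrl.get_obs();M=Ro.from_rotvec(o["tool_rot"]).as_matrix()
    dt=0
    cur=np.degrees(np.arctan2(M[1,1],M[0,1]))
    if yaw is not None: dt=-((yaw-cur+90)%180-90)  # tool z down
    print("pos",o["tool_pos"].round(4),"shift tool",(M.T@(np.array([x,y,z])-o["tool_pos"])).round(4),"turn",np.radians(dt).round(3),"yaw",cur.round(1),"tilt",M[:,2].round(3),"q",o["q"].round(2),"t",o["t"],"op",o["opening"],"F",o["contact_force"].round(1))
    print("tool x,y axes",M[:,0].round(3),M[:,1].round(3))
if __name__=="__main__": plan(*map(float,sys.argv[1:]))
E
python3 go.py 0.47 -0.385 0.30 -35
```

```text
pos [0.2459 0.5741 0.3028] shift tool [-0.5837 -0.7933  0.0041] turn -1.365 yaw 66.8 tilt [-0.001 -0.002 -1.   ] q [ 1.05  0.05  1.61  0.    1.48 -0.12] t 0.1 op 0.08535912082349086 F [-0.3 -0.   0.2]
tool x,y axes [-0.919  0.394  0.   ] [ 0.394  0.919 -0.002]
```

Request:
drive_tool(rows=[[[-0.0265,-0.036,0],0],[[-0.0265,-0.036,0],0],[[-0.0265,-0.036,0],0],[[-0.0265,-0.036,0],0],[[-0.0265,-0.036,0],0],[[-0.0265,-0.036,0],0],[[-0.0265,-0.036,0],0],[[-0.0265,-0.036,0],0],[[-0.0265,-0.036,0],0],[[-0.0265,-0.036,0],0]], jaw=0, grip_force=20)

```text
t: 1.1
tool_pos: [0.3476, 0.1376, 0.3035]
tool_rot: [0.63, 3.077, 0.0]
contact_force: [0.6, 0.2, 0.4]
opening: 0.0856
grip_force: 0.0
```

Request:
drive_tool(rows=[[[-0.0265,-0.036,0],0],[[-0.0265,-0.036,0],0],[[-0.0265,-0.036,0],0],[[-0.0265,-0.036,0],0],[[-0.0265,-0.036,0],0],[[-0.0265,-0.036,0],0],[[-0.0265,-0.036,0],0],[[-0.0265,-0.036,0],0],[[-0.0265,-0.036,0],0],[[-0.0265,-0.036,0],0]])

```text
t: 2.1
tool_pos: [0.4496, -0.2979, 0.3033]
tool_rot: [-0.632, -3.077, -0.001]
contact_force: [0.9, -0.1, -0.0]
opening: 0.0852
grip_force: 0.0
```

Request:
drive_tool(rows=[[[0,0,0],0.145],[[0,0,0],0.145],[[0,0,0],0.145],[[0,0,0],0.145],[[0,0,0],0.145],[[0,0,0],0.145],[[0,0,0],0.145],[[0,0,0],0.145],[[0,0,0],0.145],[[0,0,0],0.145]])

```text
t: 3.1
tool_pos: [0.4495, -0.2959, 0.3033]
tool_rot: [-2.518, -1.877, 0.0]
contact_force: [0.3, 0.3, 0.1]
opening: 0.0852
grip_force: 0.0
```

Request:
drive_tool(rows=[[[0,0,0],0.145],[[0,0,0],0.145],[[0,0,0],0.037],[[0,0,0],0],[[0,0,0],0]])

```text
t: 3.6
tool_pos: [0.4496, -0.2959, 0.3035]
tool_rot: [-2.785, -1.451, 0.0]
contact_force: [-0.9, 0.1, -0.3]
opening: 0.0857
grip_force: 0.0
```

```bash
python3 go.py 0.47 -0.385 0.20 -35; python3 - <<'E'
from station import vision
import cv2,pickle
v=vision.get_image("wrist");pickle.dump(v,open("w1.pkl","wb"));cv2.imwrite("pics/w1.png",v["image"])
E
```

```text
pos [ 0.4496 -0.2959  0.3035] shift tool [-0.0613  0.0678  0.1035] turn 0.001 yaw -35.0 tilt [-0.001  0.    -1.   ] q [-0.72 -0.16  1.81 -0.    1.48 -0.11] t 3.6 op 0.08568355821046322 F [-0.9  0.1 -0.3]
tool x,y axes [0.573 0.82  0.   ] [ 0.82  -0.573 -0.001]
```

View pics/w1.png

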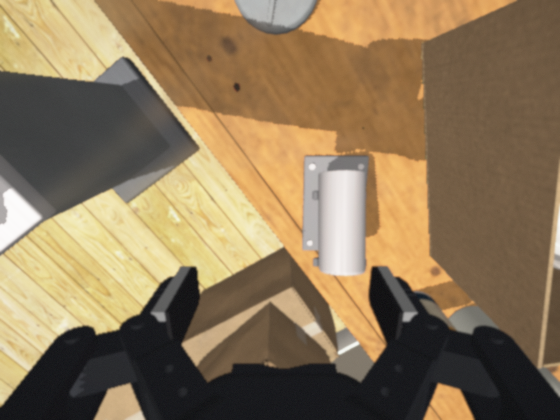

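The wrist view shows the beaker with its closed end at about (342,268), its mouth at (343,170), and the axis vertical in the picture, so the tool yaw is right. I'll check the axis line.

```bash
python3 - <<'E'
from h import *
v=pickle.load(open("w1.pkl","rb"))
print("cam",-np.array(v["R"]).T@v["t"])
a=onz(v,(342.5,266),.080);b=onz(v,(343,170),.0424)
print(a,b,np.linalg.norm(b-a),np.degrees(np.arctan2(*(b-a)[1::-1])))
u=np.array([.574,.819])
print("closed bottom pts",onz(v,(342,274),.0556),onz(v,(342,266),.104))
print("pred px of closed end c, grip pt",proj(v,[[.452,-.410,.08],[.470,-.385,.069]]))
E
python3 go.py 0.47 -0.385 0.20 -35
```

```text
cam [ 0.49717947 -0.22825017  0.37318326]
[ 0.45313917 -0.40458548  0.08      ] [ 0.51149417 -0.32300228  0.0424    ] 0.10712088182988118 54.42454306377458
closed bottom pts [ 0.44323738 -0.42835088  0.0556    ] [ 0.45632598 -0.38985907  0.104     ]
pred px of closed end c, grip pt [[344.15118301 270.02373702]
 [344.47808807 240.69098492]]
pos [ 0.4496 -0.296   0.3036] shift tool [-0.0613  0.0677  0.1036] turn 0.001 yaw -35.0 tilt [-0.  0. -1.] q [-0.72 -0.16  1.81 -0.    1.48 -0.11] t 3.65 op 0.0853527884581659 F [0.2 0.5 0.3]
tool x,y axes [0.573 0.82  0.   ] [ 0.82  -0.573 -0.   ]
```

Request:
drive_tool(rows=[[[-0.02,0.022,0],0],[[-0.02,0.022,0],0],[[-0.021,0.023,0.03],0],[[0,0,0.03],0],[[0,0,0.03],0],[[0,0,0.03],0],[[0,0,0.02],0],[[0,0,0.02],0],[[0,0,0.02],0],[[0,0,0.0],0]])

```text
t: 4.65
tool_pos: [0.468, -0.3828, 0.1202]
tool_rot: [-2.78, -1.448, 0.003]
contact_force: [-0.8, 0.2, -0.0]
opening: 0.0857
grip_force: 0.0
```

```bash
python3 go.py 0.47 -0.385 0.122 -35
```

```text
pos [ 0.468  -0.3828  0.1202] shift tool [-0.0006  0.0028 -0.0018] turn 0.0 yaw -35.0 tilt [-0.005  0.005 -1.   ] q [-0.81  0.19  1.79 -0.    1.17 -0.2 ] t 4.65 op 0.08568870465630855 F [-0.8  0.2 -0. ]
tool x,y axes [0.573 0.819 0.001] [ 0.819 -0.573 -0.007]
```

Request:
drive_tool(rows=[[[-0.001,0.001,-0.002],0],[[0,0,0],0]])

```text
t: 4.85
tool_pos: [0.4707, -0.3868, 0.1279]
tool_rot: [2.784, 1.449, 0.001]
contact_force: [0.4, -0.3, 1.2]
opening: 0.0855
grip_force: 0.0
```

Request:
drive_tool(rows=[[[0,0,0],0],[[0,0,0],0],[[0,0,0],0],[[0,0,0],0],[[0,0,0],0],[[0,0,0],0],[[0,0,0],0],[[0,0,0],0]], jaw=1, grip_force=20)

```text
t: 5.65
tool_pos: [0.468, -0.3846, 0.1266]
tool_rot: [-2.78, -1.449, 0.006]
contact_force: [-10.4, 6.4, 9.9]
opening: 0.0516
grip_force: 19.4
```

Request:
drive_tool(rows=[[[0,0,-0.01],0],[[0,0,-0.01],0],[[0,0,-0.015],0],[[0,0,-0.02],0],[[0,0,-0.025],0],[[0,0,-0.025],0],[[0,0,-0.025],0],[[0,0,-0.02],0],[[0,0,0],0],[[0,0,0],0]])

```text
t: 6.65
tool_pos: [0.47, -0.386, 0.2767]
tool_rot: [2.785, 1.45, 0.001]
contact_force: [0.7, -0.4, -1.6]
opening: 0.052
grip_force: 21.4
```

```bash
python3 go.py 0.47 -0.385 0.25 -35; python3 - <<'E'
from station import vision
import cv2,pickle,numpy as np
d={n:vision.get_image(n) for n in("wrist","side")}
pickle.dump(d,open("v2.pkl","wb"))
a=d["wrist"]["image"][100:420,150:470];b=cv2.resize(d["side"]["image"][160:350,190:350],None,fx=1.684,fy=1.684)
cv2.imwrite("pics/v2.png",np.hstack([a,b[:320]]))
E
```

```text
pos [ 0.47   -0.386   0.2767] shift tool [ 0.0008 -0.0006  0.0267] turn -0.0 yaw -35.0 tilt [ 0.001 -0.001 -1.   ] q [-0.81  0.03  1.68  0.    1.43 -0.2 ] t 6.65 op 0.051988253046330146 F [ 0.7 -0.4 -1.6]
tool x,y axes [ 0.574  0.819 -0.   ] [ 0.819 -0.574  0.002]
```

View pics/v2.png

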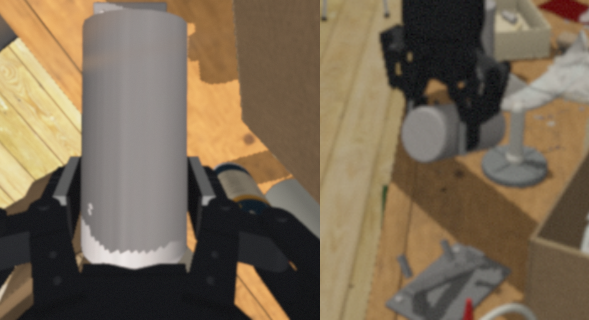

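The beaker is held and clear of the cradle, with mouth to the front and still about as tilted as before. I'll work out its pitch from the mouth's far edge, at about (285,112) in the wrist picture, and from the side picture.

```bash
python3 - <<'E'
from h import *
d=pickle.load(open("v2.pkl","rb"));w,s=d["wrist"],d["side"]
u=np.array([.574,.819,0]);k=np.array([0,0,1.]);P=np.array([.470,-.386,.2767-.054])
print("wcam",(-np.array(w["R"]).T@w["t"]).round(3))
for th in range(0,50,5):
    t=np.radians(th);ax=u*np.cos(t)-k*np.sin(t);n=u*np.sin(t)+k*np.cos(t)
    print(th,"wrist top rim",proj(w,P+.079*ax+.026*n).round(0),"low rim",proj(w,P+.079*ax-.026*n).round(0),"side closed c",proj(s,P-.031*ax).round(0))
print("obs side closed",190+(432-320)/1.684,160+132/1.684)
E
```

```text
wcam [ 0.518 -0.318  0.346]
0 wrist top rim [[283. 117.]] low rim [[283. 113.]] side closed c [[250. 243.]]
5 wrist top rim [[283. 110.]] low rim [[283. 118.]] side closed c [[250. 242.]]
10 wrist top rim [[283. 106.]] low rim [[283. 124.]] side closed c [[250. 240.]]
15 wrist top rim [[283. 104.]] low rim [[283. 130.]] side closed c [[250. 239.]]
20 wrist top rim [[283. 104.]] low rim [[283. 137.]] side closed c [[250. 237.]]
25 wrist top rim [[283. 105.]] low rim [[283. 144.]] side closed c [[251. 235.]]
30 wrist top rim [[283. 108.]] low rim [[283. 151.]] side closed c [[251. 234.]]
35 wrist top rim [[283. 112.]] low rim [[283. 159.]] side closed c [[252. 232.]]
40 wrist top rim [[283. 116.]] low rim [[283. 167.]] side closed c [[253. 231.]]
45 wrist top rim [[283. 122.]] low rim [[283. 175.]] side closed c [[253. 229.]]
obs side closed 256.5083135391924 238.38479809976246
```

Request:
drive_tool(rows=[[[0.0332,-0.0193,0],0],[[0.0332,-0.0193,0],0],[[0.0332,-0.0193,0],0],[[0.0332,-0.0193,0],0],[[0,0,0.037],0],[[0,0,-0.05],0],[[0,0,0.05],0],[[0,0,-0.05],0],[[0,0,0.05],0],[[0,0,0],0]])

```text
t: 7.75
tool_pos: [0.4792, -0.2304, 0.2309]
tool_rot: [-2.776, -1.445, 0.011]
contact_force: [-1.7, -0.4, -2.4]
opening: 0.0519
grip_force: 22.6
```

```bash
python3 go.py 0.501 -0.209 0.19 -35; python3 - <<'E'
from station import vision
import cv2,pickle,numpy as np
d={n:vision.get_image(n) for n in("wrist","side","top")}
pickle.dump(d,open("v3.pkl","wb"))
a=d["wrist"]["image"][60:380,150:470];b=cv2.resize(d["side"]["image"][130:290,220:380],None,fx=2.5,fy=2.5,interpolation=cv2.INTER_CUBIC)
a=cv2.resize(a,(400,400))
cv2.imwrite("pics/v3.png",np.hstack([a,b]))
E
```

```text
pos [ 0.4792 -0.2304  0.2309] shift tool [0.03   0.0062 0.0408] turn -0.0 yaw -35.0 tilt [-0.012  0.008 -1.   ] q [-0.59 -0.11  1.89 -0.    1.37  0.02] t 7.75 op 0.05193219731366003 F [-1.7 -0.4 -2.4]
tool x,y axes [ 0.574  0.819 -0.   ] [ 0.819 -0.574 -0.014]
```

View pics/v3.png

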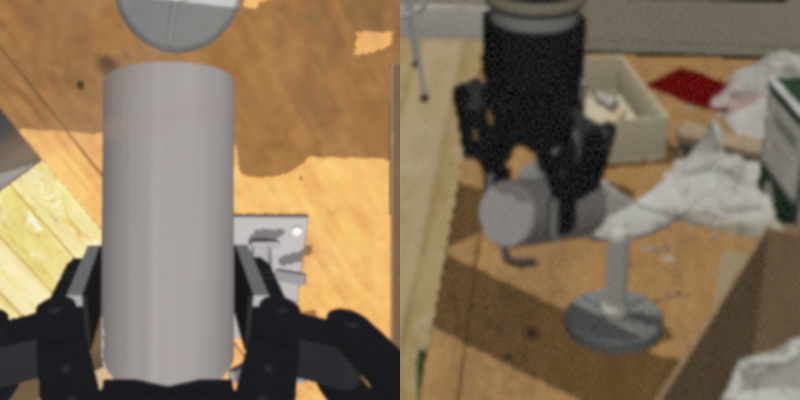

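The wrist view shows the beaker still held nearly level, with its rim at about (285,110) in full-picture pixels. In the side view its lower silhouette runs from roughly crop (530,245) to (605,235). Gravity does not turn it in the grip, so I need its pitch from the silhouette edges before using the fixed peg to turn it.

```bash
python3 - <<'E'
from h import *
d=pickle.load(open("v3.pkl","rb"));s=d["side"]
o=np.array([.4792,-.2304,.2309]);u=np.array([.574,.819,0]);k=np.array([0,0,1.]);P=o-.054*k
for th in(0,10,20,30):
    t=np.radians(th);ax=u*np.cos(t)-k*np.sin(t)
    q=proj(s,[P-.031*ax,P+.079*ax,P]);print(th,q.round(1).tolist(),"slope",((q[1]-q[0])[1]/(q[1]-q[0])[0]).round(2))
im=s["image"][185:250,240:320];im=cv2.resize(im,None,fx=9,fy=9,interpolation=cv2.INTER_CUBIC)
cv2.imwrite("pics/c3.png",cv2.convertScaleAbs(im,alpha=1.6))
E
```

```text
0 [[260.4, 219.8], [293.2, 199.1], [270.2, 213.6]] slope -0.63
10 [[260.5, 217.2], [292.7, 205.2], [270.2, 213.6]] slope -0.37
20 [[261.0, 214.5], [291.4, 211.4], [270.2, 213.6]] slope -0.1
30 [[261.8, 211.8], [289.6, 217.7], [270.2, 213.6]] slope 0.22
```

View pics/c3.png

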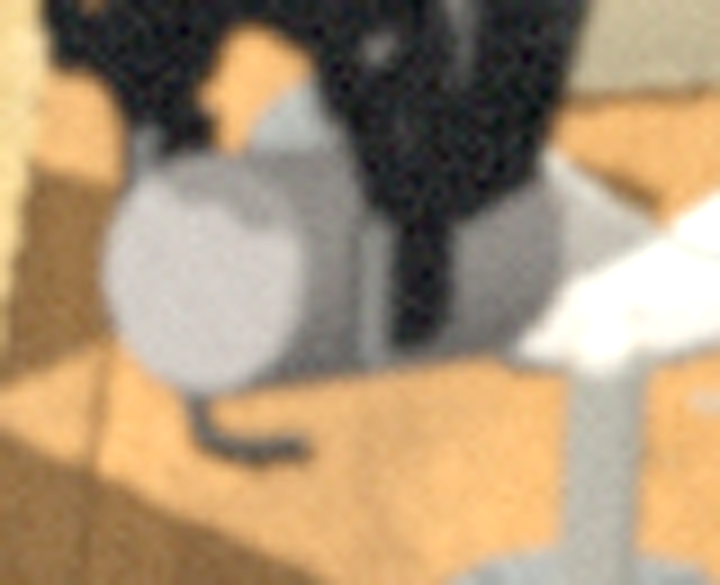

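The zoomed view shows the lower edge running from (230,388) to (500,352), slope -0.13, so the pitch is still 20° and the closed end is about 27 mm from the grip. The plan is to push the lower rim of the mouth against the fixed peg's shaft while advancing and rising. That turns the beaker upright in the grip with the peg inside it.

```bash
python3 go.py 0.501 -0.209 0.186 -35; python3 - <<'E'
from h import *
d=pickle.load(open("v3.pkl","rb"));w=d["wrist"]
u=np.array([.574,.819,0]);n=np.array([.819,-.574,0])
for p in([.558,-.127],[.558,-.1256],[.5586,-.1327]):
    print(p,proj(w,[np.r_[p,.012]-.046*u]).round(1))
print("obs 292.4,101.6 ; ray",onz(w,(292.4,101.6),.012)+.046*u)
P=np.array([.558,-.127,0])
for a,z in((-.100,.240),(-.1,.186),(-.08,.186),(-.07,.196),(-.052,.210),(-.032,.216),(.013,.218)):print(a,(P+a*u+[0,0,z]).round(4))
E
```

```text
pos [ 0.483  -0.2329  0.2391] shift tool [0.0299 0.0011 0.0531] turn -0.0 yaw -35.0 tilt [-0.  0. -1.] q [-0.59 -0.11  1.88 -0.    1.37  0.02] t 7.9 op 0.05208982359462335 F [ 0.3 -1.  -0.5]
tool x,y axes [ 0.574  0.819 -0.   ] [ 0.819 -0.574 -0.001]
[0.558, -0.127] [[292.9 103.1]]
[0.558, -0.1256] [[292.1 101.8]]
[0.5586, -0.1327] [[297.  108.1]]
obs 292.4,101.6 ; ray [ 0.55834234 -0.12564196  0.012     ]
-0.1 [ 0.5006 -0.2089  0.24  ]
-0.1 [ 0.5006 -0.2089  0.186 ]
-0.08 [ 0.5121 -0.1925  0.186 ]
-0.07 [ 0.5178 -0.1843  0.196 ]
-0.052 [ 0.5282 -0.1696  0.21  ]
-0.032 [ 0.5396 -0.1532  0.216 ]
0.013 [ 0.5655 -0.1164  0.218 ]
```

Request:
drive_tool(rows=[[[0,0.001,0.018],0],[[0,0,0.018],0],[[0,0,0.017],0],[[0.01,0,0],0],[[0.01,0,0],0],[[0.01,0,0],0],[[0,0,0],0],[[0,0,0],0]])

```text
t: 8.7
tool_pos: [0.5016, -0.2086, 0.187]
tool_rot: [2.784, 1.451, 0.001]
contact_force: [0.3, -1.1, -0.3]
opening: 0.0519
grip_force: 22.6
```

Request:
drive_tool(rows=[[[0.01,0,0],0],[[0.01,0,0],0],[[0.005,0,-0.004],0],[[0.005,0,-0.004],0],[[0.005,0,-0.004],0],[[0.005,0,-0.004],0],[[0.005,0,-0.004],0],[[0.005,0,-0.003],0],[[0,0,0],0],[[0,0,0],0]])

```text
t: 9.7
tool_pos: [0.53, -0.1679, 0.2093]
tool_rot: [2.786, 1.45, 0.002]
contact_force: [-1.7, -2.2, 0.3]
opening: 0.052
grip_force: 22.1
```

```bash
python3 go.py 0.5282 -0.1696 0.21 -35; python3 - <<'E'
from station import vision
import cv2,pickle,numpy as np
d={n:vision.get_image(n) for n in("wrist","side")}
pickle.dump(d,open("v4.pkl","wb"))
a=d["wrist"]["image"][20:420,140:460][:, :];b=cv2.resize(d["side"]["image"][170:290,240:360],None,fx=3.33,fy=3.33,interpolation=cv2.INTER_CUBIC)
cv2.imwrite("pics/v4.png",cv2.convertScaleAbs(np.hstack([a,b[:400]]),alpha=1.3))
E
```

```text
pos [ 0.53   -0.1679  0.2093] shift tool [-0.0025 -0.0005 -0.0007] turn -0.0 yaw -35.0 tilt [ 0.002 -0.    -1.   ] q [-0.44 -0.03  1.86  0.    1.31  0.17] t 9.7 op 0.052012998384366536 F [-1.7 -2.2  0.3]
tool x,y axes [0.574 0.819 0.001] [ 0.819 -0.574  0.001]
```

View pics/v4.png

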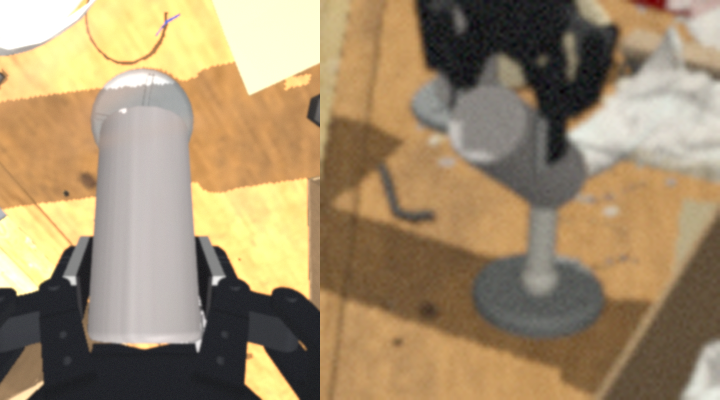

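The push works. The beaker has pitched down to about 45° with the peg inside its mouth, at a force of only 3 N. I'll continue.

Request:
drive_tool(rows=[[[0.006,0,-0.002],0],[[0.006,0,-0.002],0],[[0.006,0,-0.002],0],[[0.006,0,-0.002],0],[[0.006,0,0],0],[[0.006,0,0],0],[[0.006,0,0],0],[[0.006,0,0],0],[[0.006,0,0],0],[[0.006,0,0],0]])

```text
t: 10.8
tool_pos: [0.5638, -0.1182, 0.2161]
tool_rot: [-2.786, -1.45, 0.002]
contact_force: [-2.0, -3.1, -3.0]
opening: 0.0514
grip_force: 21.1
```

Request:
drive_tool(rows=[[[0.003,0,0],0],[[0,0,0],0],[[0,0,0],0]])

```text
t: 11.1
tool_pos: [0.5656, -0.116, 0.2166]
tool_rot: [-2.786, -1.45, -0.0]
contact_force: [-1.3, -2.1, -2.0]
opening: 0.0505
grip_force: 21.2
```

```bash
python3 go.py 0.558 -0.126 0.218 -35; python3 - <<'E'
from station import vision
import cv2,pickle,numpy as np
d={n:vision.get_image(n) for n in("wrist","side")}
pickle.dump(d,open("v5.pkl","wb"))
a=d["wrist"]["image"][20:420,140:460][:, :];b=cv2.resize(d["side"]["image"][150:270,240:360],None,fx=3.33,fy=3.33,interpolation=cv2.INTER_CUBIC)
cv2.imwrite("pics/v5.png",cv2.convertScaleAbs(np.hstack([a,b[:400]]),alpha=1.3))
E
```

```text
pos [ 0.5656 -0.116   0.2166] shift tool [-0.0125 -0.0005 -0.0015] turn -0.0 yaw -35.0 tilt [-0.     0.001 -1.   ] q [-0.33  0.01  1.81  0.    1.33  0.28] t 11.1 op 0.0505499142136148 F [-1.3 -2.1 -2. ]
tool x,y axes [0.574 0.819 0.   ] [ 0.819 -0.574 -0.001]
```

View pics/v5.png

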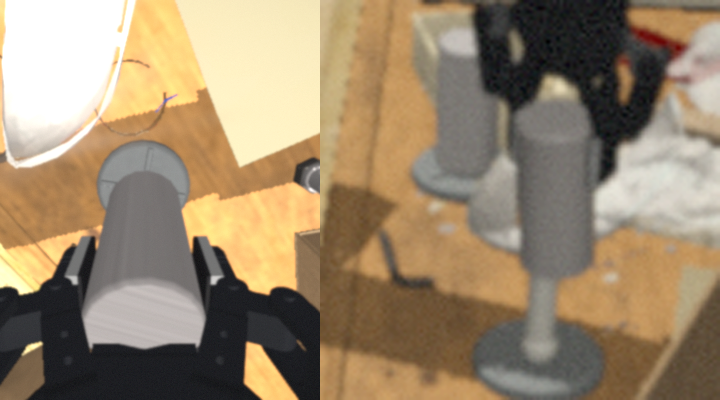

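The beaker is almost upright over the peg. In the side view it runs from (552,112) down to its rim at (555,275), leaning about 3–5°. I'll push slightly more, recentre, and measure its height numerically.

Request:
drive_tool(rows=[[[0.004,0,0],0],[[0.003,0,0],0],[[0,0,0],0],[[0,0,0],0],[[-0.006,0,0],0],[[-0.006,0,0],0],[[-0.005,0,0],0],[[0,0,0],0],[[0,0,0],0],[[0,0,0],0]])

```text
t: 12.2
tool_pos: [0.5601, -0.1244, 0.2171]
tool_rot: [2.787, 1.45, 0.001]
contact_force: [-0.4, -0.9, -1.4]
opening: 0.0504
grip_force: 21.6
```

```bash
python3 go.py 0.558 -0.126 0.218 -35; python3 - <<'E'
from h import *
from station import vision
v=pickle.load(open("v5.pkl","rb"))["side"];s=vision.get_image("side");pickle.dump(s,open("s6.pkl","wb"))
# heights from v5 (centre of top ellipse, rim's lowest edge) at pivot x,y
def zat(v,p,y):
    c,d=ray(v,p);return c+d*(y-c[1])/d[1]
print("v5 top",zat(v,(309.7,183.6),-.116),"rim low edge",zat(v,(310.6,232.6),-.142))
# silhouette edges by gradient, rows below the fingers
for nm,im in(("v5",v["image"]),("now",s["image"])):
    g=cv2.GaussianBlur(cv2.cvtColor(im,cv2.COLOR_BGR2HSV)[:,:,1],(3,3),0)
    r={}
    for y in range(186,246,5):
        x=np.where(g[y,280:340]<70)[0]+280
        if len(x):print(nm,y,x.min(),x.max(),len(x))
E
```

```text
pos [ 0.5601 -0.1244  0.2171] shift tool [-0.0025 -0.0008 -0.0009] turn -0.0 yaw -35.0 tilt [ 0.001  0.    -1.   ] q [-0.35  0.    1.81  0.    1.33  0.26] t 12.2 op 0.050385558827740866 F [-0.4 -0.9 -1.4]
tool x,y axes [0.574 0.819 0.   ] [ 0.819 -0.574  0.   ]
v5 top [ 0.55968793 -0.116       0.18976718] rim low edge [ 0.56662348 -0.142       0.08340881]
v5 186 280 339 60
v5 191 280 339 60
v5 196 280 339 60
v5 201 280 339 60
v5 206 280 339 60
v5 211 284 339 56
v5 216 284 339 56
v5 221 289 324 36
v5 226 300 321 22
v5 231 303 318 16
v5 236 303 310 8
v5 241 303 310 8
now 186 280 339 60
now 191 280 339 60
now 196 280 339 58
now 201 280 339 60
now 206 280 339 60
now 211 284 339 56
now 216 284 339 56
now 221 288 324 37
now 226 296 317 22
now 231 297 317 21
now 236 303 310 8
now 241 303 310 8
```

Top at z = 0.190 and rim at 0.083 agree with the 110 mm height, so about 64 mm remains to lower. The rim is centred on the peg in the side view: beaker 297–317, peg 303–310.

Request:
drive_tool(rows=[[[-0.002,0,0.006],0],[[0,0,0.006],0],[[0,0,0.006],0],[[0,0,0.006],0],[[0,0,0.006],0],[[0,0,0.006],0],[[0,0,0.006],0],[[0,0,0.006],0],[[0,0,0.003],0],[[0,0,0.0],0]])

```text
t: 13.25
tool_pos: [0.5585, -0.126, 0.1652]
tool_rot: [-2.786, -1.45, 0.001]
contact_force: [-0.1, 0.3, -1.0]
opening: 0.0507
grip_force: 21.6
```

Request:
drive_tool(rows=[[[0,0,0.002],0],[[0,0,0.002],0],[[0,0,0.002],0],[[0,0,0.002],0],[[0,0,0.002],0],[[0,0,0],0],[[0,0,0],0]])

```text
t: 13.95
tool_pos: [0.5588, -0.1261, 0.1558]
tool_rot: [-2.787, -1.45, 0.0]
contact_force: [0.3, 0.1, -1.7]
opening: 0.0507
grip_force: 21.6
```

Expected contact is near a TCP height of 0.152. I'll continue in small steps.

Request:
drive_tool(rows=[[[0,0,0.001],0],[[0,0,0.001],0],[[0,0,0.001],0],[[0,0,0.001],0],[[0,0,0],0],[[0,0,0],0]])

```text
t: 14.55
tool_pos: [0.559, -0.126, 0.1524]
tool_rot: [2.787, 1.45, 0.0]
contact_force: [-1.9, 0.0, 4.4]
opening: 0.0507
grip_force: 22.0
```

Request:
drive_tool(rows=[[[0,0,0.001],0],[[0,0,0.001],0],[[0,0,0],0],[[0,0,0],0]])

```text
t: 14.95
tool_pos: [0.5594, -0.126, 0.152]
tool_rot: [2.787, 1.45, 0.001]
contact_force: [-3.6, 3.2, 10.6]
opening: 0.0504
grip_force: 22.9
```

Request:
drive_tool(rows=[[[0,0,0.001],0],[[0,0,0.001],0],[[0,0,0],0],[[0,0,0],0]])

```text
t: 15.35
tool_pos: [0.5613, -0.1273, 0.1516]
tool_rot: [2.78, 1.448, 0.007]
contact_force: [-0.1, -0.2, 10.2]
opening: 0.0509
grip_force: 21.9
```

Request:
drive_tool(rows=[[[0,0,0],0],[[0,0,0],0],[[0,0,0],0],[[0,0,0],0],[[0,0,0],0],[[0,0,0],0],[[0,0,0],0],[[0,0,0],0]], jaw=0)

```text
t: 16.15
tool_pos: [0.5588, -0.1261, 0.1479]
tool_rot: [2.787, 1.45, -0.0]
contact_force: [-0.3, -0.4, -0.2]
opening: 0.0855
grip_force: 0.0
```

Request:
drive_tool(rows=[[[0,0,-0.01],0],[[0,0,-0.015],0],[[0,0,-0.02],0],[[0,0,-0.03],0],[[0,0,-0.03],0],[[0,0,-0.03],0],[[0,0,-0.03],0],[[0,0,0],0],[[0,0,0],0]])

```text
t: 17.05
tool_pos: [0.5592, -0.1262, 0.3152]
tool_rot: [2.784, 1.449, 0.004]
contact_force: [0.1, 0.1, -0.3]
opening: 0.0858
grip_force: 0.0
```

```bash
python3 go.py 0.558 -0.126 0.3 -35; python3 - <<'E'
from h import *
from station import vision
d={n:vision.get_image(n) for n in("side","top","wrist")};pickle.dump(d,open("v7.pkl","wb"))
P=np.array([.558,-.126,0])
a=np.linspace(0,2*np.pi,40)
# compare expected seated top rim circle with low-saturation blob in the side view
s=d["side"];q=proj(s,[P+[.026*np.cos(t),.026*np.sin(t),.127] for t in a]);print("expected top ellipse",q.min(0).round(1),q.max(0).round(1))
q=proj(s,[P+[.026*np.cos(t),.026*np.sin(t),.017] for t in a]);print("expected rim ellipse",q.min(0).round(1),q.max(0).round(1))
im=s["image"].astype(int);m=((im.max(2)-im.min(2))<35).astype(np.uint8)
for y in range(196,272,4):
    print(y,"".join("#" if m[y,x] else "." for x in range(275,345)))
E
```

```text
pos [ 0.5592 -0.1262  0.3152] shift tool [-0.0005 -0.0011  0.0152] turn -0.0 yaw -35.0 tilt [ 0.003 -0.001 -1.   ] q [-0.35 -0.08  1.72 -0.    1.49  0.26] t 17.05 op 0.08584223049701505 F [ 0.1  0.1 -0.3]
tool x,y axes [0.574 0.819 0.001] [ 0.819 -0.574  0.004]
expected top ellipse [295.6 206. ] [319.4 217.4]
expected rim ellipse [293.6 247.5] [316.2 260.1]
196 #######################...............................################
200 #########################..........................###################
204 ###############################................#######################
208 #####################################.....############################
212 .........#############################################################
216 .........#############################################################
220 ............########################################................##
224 ..................###########################.........................
228 ......................#######################.........................
232 ......................######################..........................
236 ......................######################..........................
240 ......................######################..........................
244 .....................######################...........................
248 ...............#############################..........................
252 ............####################################......................
256 ..........#########################################...................
260 ..........#########################################..................#
264 .............#####################################................####
268 ...................###########################..................######
```

```bash
python3 - <<'E'
from h import *
d=pickle.load(open("v7.pkl","rb"));P=np.array([.558,-.126,0]);a=np.linspace(0,2*np.pi,40)
for n in("side","wrist"):
    v=d[n];g=cv2.Laplacian(cv2.GaussianBlur(cv2.cvtColor(v["image"],cv2.COLOR_BGR2GRAY),(3,3),0),cv2.CV_32F)
    c=cv2.GaussianBlur(cv2.cvtColor(v["image"],cv2.COLOR_BGR2GRAY),(3,3),0)
    col=proj(v,P+[0,0,.127])[0].round().astype(int);print(n,"centre",col)
    q=proj(v,[P+[.026*np.cos(t),.026*np.sin(t),.127] for t in a]);print("exp",q.min(0).round(1),q.max(0).round(1))
    print("column grey",c[max(col[1]-26,0):col[1]+70:2,col[0]].tolist() if n=="side" else c[max(col[1]-90,0):col[1]+90:4,col[0]].tolist())
    print("row grey",c[col[1],max(0,col[0]-90):col[0]+90:4].tolist())
E
```

```text
side centre [307 212]
exp [295.6 206. ] [319.4 217.4]
column grey [112, 109, 107, 107, 99, 93, 113, 116, 109, 88, 101, 109, 91, 89, 89, 90, 95, 96, 90, 88, 89, 89, 89, 90, 90, 90, 90, 90, 92, 92, 91, 91, 90, 91, 90, 91, 90, 88, 75, 77, 100, 86, 76, 101, 113, 114, 112, 112]
row grey [140, 141, 141, 139, 122, 130, 107, 70, 89, 104, 120, 119, 113, 114, 130, 120, 109, 96, 105, 106, 106, 91, 88, 88, 88, 101, 159, 161, 156, 159, 154, 157, 157, 147, 149, 141, 146, 158, 98, 32, 44, 87, 78, 30, 30]
wrist centre [284 202]
exp [254.9 173.9] [312.8 229. ]
column grey [177, 175, 127, 113, 97, 111, 96, 106, 115, 115, 115, 112, 93, 87, 85, 85, 85, 110, 150, 151, 151, 149, 151, 152, 152, 150, 152, 151, 151, 148, 162, 176, 177, 170, 179, 177, 169, 166, 169, 171, 179, 175, 169, 175, 171]
row grey [109, 113, 104, 105, 109, 104, 107, 104, 101, 100, 104, 109, 111, 112, 113, 111, 111, 112, 148, 149, 150, 150, 153, 152, 152, 152, 153, 153, 154, 156, 153, 167, 173, 172, 183, 182, 173, 173, 181, 183, 175, 173, 176, 171, 160]
```

The wrist view puts the top disc within 5 mm of the expected seated place. In the side view the top edge is at about 205 (expected 206) and the rim at about 261 (expected 260). The beaker is seated.

```bash
python3 -c "
from station import ctrl;print(ctrl.finish_job())"
```

```text
the job is handed in; nothing more can be done
None
```

I put the beaker mouth down over the free peg, lowered it until its rim was on the foot, let go and handed the job in at about 17 s; the last pictures show it seated within about 5 mm of centre, and no verdict came back.

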